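Reload the drive copy dock in reverse order

TASK

Move the four portable drives from the grey intake rack to the black copy dock, in reverse order counted from the orange end blocks: the drive that stands next to the intake rack's orange block goes into the dock bay farthest from the dock's orange block, and so on, until the one farthest from the orange block stands next to it in the dock. Stand each drive upright, fully down in its own bay, never letting one tip over, and leave them all there released.

Things in the scene. Friction and masses are not known exactly. Their poses are not given: they have to be found in the camera images.
- intake_rack: Intake rack: pale aluminium, grey ribs, coloured tags on its ledge; a row of four bays that hold the drives at the start. Fixed. Origin on the table under the row's middle; y along the row to the orange block (y 132 to 150, 40 high). Bay centres: x 0, y 99, 33, -33, -99 mm. Base x -58 to 98, y -132 to 150, bay floor at z 12. Bays 42 (y) x 96 (x) between ribs up to z 32, end lips up to z 24.
- copy_dock: Copy dock: black rack, same shape; four empty bays with brass strips, a white dot on the ledge by each. Fixed. Origin on the table under the row's middle; y along the row to the orange block (y 132 to 150, 40 high). Bay centres: x 0, y 99, 33, -33, -99 mm. Base x -58 to 98, y -132 to 150, bay floor at z 12. Bays 42 (y) x 96 (x) between ribs up to z 32, end lips up to z 24.
- drive_red: Red portable drive, dark panel on both large faces, loose, 0.15 to 0.31 kg, standing on edge in an intake bay. 80 (x) x 24 (y) x 100 mm tall. Origin: centre of underside, z up. Grip across the 24 mm (its y, along the row within 3 degrees at the start). Gap to the next drive at least 31 mm. Seated, its underside is 12 mm above the table; either way round is fine.
- drive_blue: Blue portable drive, dark panel on both large faces, loose, 0.15 to 0.31 kg, standing on edge in an intake bay. 80 (x) x 24 (y) x 100 mm tall. Origin: centre of underside, z up. Grip across the 24 mm (its y, along the row within 3 degrees at the start). Gap to the next drive at least 31 mm. Seated, its underside is 12 mm above the table; either way round is fine.
- drive_yellow: Yellow portable drive, dark panel on both large faces, loose, 0.15 to 0.31 kg, standing on edge in an intake bay. 80 (x) x 24 (y) x 100 mm tall. Origin: centre of underside, z up. Grip across the 24 mm (its y, along the row within 3 degrees at the start). Gap to the next drive at least 31 mm. Seated, its underside is 12 mm above the table; either way round is fine.
- drive_green: Green portable drive, dark panel on both large faces, loose, 0.15 to 0.31 kg, standing on edge in an intake bay. 80 (x) x 24 (y) x 100 mm tall. Origin: centre of underside, z up. Grip across the 24 mm (its y, along the row within 3 degrees at the start). Gap to the next drive at least 31 mm. Seated, its underside is 12 mm above the table; either way round is fine.
- tag_red: Red job tag: flat plate 26 x 40 x 4 mm fixed on the intake rack's ledge (rack x 78, y of the bay's centre, yaw of the rack) by the bay where the red drive starts; it stays and keeps showing where that drive stood. Origin: centre of underside.
- tag_blue: Blue job tag: flat plate 26 x 40 x 4 mm fixed on the intake rack's ledge (rack x 78, y of the bay's centre, yaw of the rack) by the bay where the blue drive starts; it stays and keeps showing where that drive stood. Origin: centre of underside.
- tag_yellow: Yellow job tag: flat plate 26 x 40 x 4 mm fixed on the intake rack's ledge (rack x 78, y of the bay's centre, yaw of the rack) by the bay where the yellow drive starts; it stays and keeps showing where that drive stood. Origin: centre of underside.
- tag_green: Green job tag: flat plate 26 x 40 x 4 mm fixed on the intake rack's ledge (rack x 78, y of the bay's centre, yaw of the rack) by the bay where the green drive starts; it stays and keeps showing where that drive stood. Origin: centre of underside.

How it is judged:
By the outcome, as a careful person would: the job done as asked, in the order asked, and still so for the second after the job is handed in, with the robot touching nothing.
It also fails if it takes over 134 s, if anything falls off the work surface, if the arm or the gripper's body presses on something with over 40 N, if the wrist force passes 120 N, or if a joint passes its speed limit or range.

ROBOT

A 7-joint arm with a two-finger parallel gripper is mounted at the origin on the work surface. World frame = base frame: x ahead of the robot, y to its left, z up, the work surface at z = 0. Lengths are in m, angles in rad, forces in N, time in s.
With the tool pointing down it reaches from about 0.35 to 0.9 m from the base axis. Payload 8.1 kg.
Tool frame: the origin (TCP) lies on the centre line of the jaws, within the pads' length; the fingertips stand 14 mm ahead of it and the grasp point (between the pads) lies 5 mm behind it; z points along the fingers, y is the direction in which the jaws open and shut (so a half turn about z gives the same grasp; the last joint's range is limited). The gripper opens to 92 mm and grips with 3 to 60 N. Pads are 19 mm wide; open, the fingers measure 130 mm over their backs; the gripper's body (75 mm by 190 mm) begins 47 mm behind the grasp point.
Start: joints at [1.211, 0.434, 0.025, 1.573, -0.012, 1.134, -0.075], TCP at [0.159, -0.605, 0.241] pointing down, gripper open.
Joint ranges: [-2.62, 2.62], [-0.44, 2.09], [-1.27, 1.32], [0.08, 2.57], [-1.32, 4.46], [0.12, 2], [-2.74, 2.74]. Speed limits (rad/s): [2.22, 2.22, 3.01, 3.01, 3.14, 3.14, 3.14].

INTERFACE

Orientations are given as a rotation vector (axis times angle).
In Python, from cell import observe, eyes, arm gives the robot as it stands.
- The arm moves only by the tool step_arm, never from a script. Its argument "series" is a list that holds one entry, the list of rows, each a list of 5 numbers: the finger opening in m, from 0 to 0.0918, then the shift along the world's x, y, z in m, then the turn about the world's z in degrees. In form: [[[hand, dx, dy, dz, spin], ...]]. A call has 1 to 20 rows; each row is the pose to reach, as a shift and turn from the pose measured when the call began; what a row does not reach only later rows make up. A row lasts 1/12 s, in which the tool goes at most 41.7 mm and 7.16 degrees, less where a joint would pass 70% of its speed; a pose out of reach is approached as far as the arm can. A call with a gripper value outside its range is refused whole. The fingers move at their own pace and stop on an object; "squeeze" is the grip in N (left out, the last holds). Time passes only in rows, so rows that repeat a pose let the fingers close. It gives the time, the measured TCP pose, the force and the opening at its end, in the units of the state.
- observe(): the state, without advancing time (a new reading comes with each control period).
- eyes.get_image(name): name is "scene" or "top"; returns (picture, depth): 420x560x3 uint8, red, green, blue; 420x560 float32, m along the optical axis (not along the pixel's ray), 0 where there is no reading.
- eyes.camera_params(name): a dict with "intrinsics" (3x3 intrinsics, pixels), "position" and "attitude" of the camera in the world. Camera axes: x right, y down, z forward; pixel columns grow to the right and rows downward; lengths in m; the calibration is good to about 2 mm. A picture is of the moment at which its call begins. camera_params takes no time and is no camera call.
- arm.sign_off(): hands the job in, once; it reports no verdict.
The state is a dict: "clock": time; "joints": joint angles; "dq": joint speeds; "joint_efforts": joint torques, N m; "position": TCP position; "ee_rot": TCP orientation; "force": force on the tool from outside, world axes, zero at the start; "ft_torque": the same for the moment, N m; "width": opening from 0.0 (shut) to 1.0 (fully open).
Only numpy, scipy, OpenCV 4.12 (cv2) and the standard library are available. Lean on these libraries where they do the work, as an engineer would, in place of code of your own. Each camera call takes 0.05 s, during which the arm holds its last target.

## Working session

There is one attempt and no reset: what is moved stays moved. The work goes in short steps, Python scripts to look and compute and a tool call to move; the robot and the scene stay as the last step left them, time stands still between calls to the robot, and variables do not carry over. Pictures are saved under pics/ and viewed, and the job is handed in when it is done.

Besides the shell and the picture viewer there is one more tool, called after ">>>" as name([rows], argument=value, ...), one row to a line, values as JSON. step_arm: Moves the arm, as the interface text tells. Its arguments: {"type":"object","properties":{"series":{"type":"array"},"squeeze":{"type":"number"}},"required":["series"]}

```bash
ls; mkdir -p pics; cat > h.py <<'E'
import numpy as np, cv2
from cell import observe, eyes, arm
def grab(n,f):
    im,d=eyes.get_image(n); cv2.imwrite('pics/'+f+'.png',im[:,:,::-1]); np.savez('pics/'+f+'.npz',im=im,d=d); return im,d
E
python3 - <<'E'
from h import *
for n in('scene','top'):
    grab(n,n+'0'); print(eyes.camera_params(n))
print(observe())
E
```

```text
pics
{'intrinsics': array([[400.92054486,   0.        , 271.14967572],
       [  0.        , 400.92054486, 209.25243631],
       [  0.        ,   0.        ,   1.        ]]), 'position': array([0.93667931, 0.24471413, 0.67705907]), 'attitude': array([-1.32300556, -2.38482963,  0.78522574])}
{'intrinsics': array([[389.45470285,   0.        , 280.33220414],
       [  0.        , 389.45470285, 205.9056256 ],
       [  0.        ,   0.        ,   1.        ]]), 'position': array([0.47846827, 0.00630242, 0.8572981 ]), 'attitude': array([-2.19864318,  2.1354979 , -0.16359116])}
{'clock': 0.1, 'joints': array([ 1.21139706,  0.43516914,  0.02494637,  1.57398068, -0.0115961 ,
        1.13396124, -0.07514022]), 'dq': array([ 0.00077144, -0.00154912,  0.00046549, -0.00147274, -0.00037571,
        0.00102906, -0.0006608 ]), 'joint_efforts': array([ 2.35128144e-03, -6.69133544e+01,  9.87526216e-01, -3.15151334e+01,
       -6.05909689e-02,  3.73935560e-02,  6.56231532e-05]), 'position': array([ 0.15860238, -0.60411288,  0.2400231 ]), 'ee_rot': array([-3.11441691e+00, -4.01970738e-01,  4.59239745e-04]), 'force': array([-0.35625217,  0.60864175,  0.70783058]), 'ft_torque': array([-0.01888603,  0.01152746, -0.03200017]), 'width': 1.000127878528005}
```

View pics/top0.png

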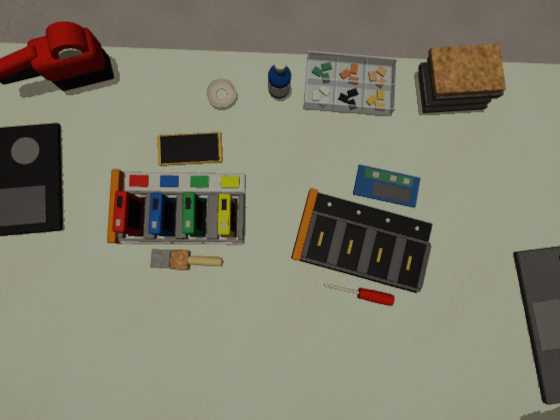

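View pics/scene0.png

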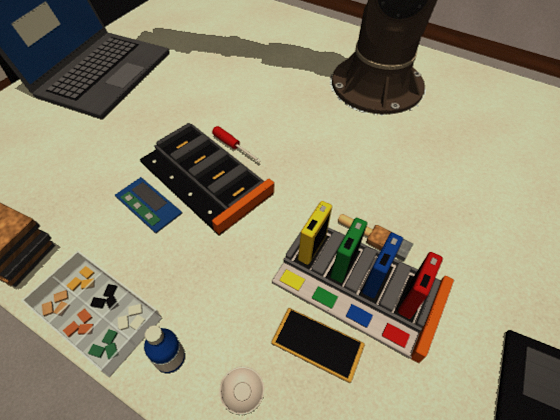

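```bash
cat >> h.py <<'E'
from scipy.spatial.transform import Rotation as R
def world(n,d):
    p=eyes.camera_params(n); K=p['intrinsics']; v,u=np.mgrid[:420,:560]
    c=np.stack([(u-K[0,2])/K[0,0]*d,(v-K[1,2])/K[1,1]*d,d],-1)
    return c@R.from_rotvec(p['attitude']).as_matrix().T+p['position']
def ray(n,u,v,z):
    p=eyes.camera_params(n); K=p['intrinsics']
    c=R.from_rotvec(p['attitude']).as_matrix()@np.array([(u-K[0,2])/K[0,0],(v-K[1,2])/K[1,1],1])
    return p['position']+c*(z-p['position'][2])/c[2]
HUE={'red':(0,6),'orange':(7,18),'yellow':(24,36),'green':(45,80),'blue':(100,125)}
def mask(im,c,s=120,v=50):
    h=cv2.cvtColor(im,cv2.COLOR_RGB2HSV).astype(int); a,b=HUE[c]
    m=(h[...,0]>=a)&(h[...,0]<=b)
    if c=='red': m|=h[...,0]>=174
    return m&(h[...,1]>s)&(h[...,2]>v)
E
cat > m.py <<'E'
from h import *
for n in('top','scene'):
    f=np.load(f'pics/{n}0.npz'); im,d=f['im'],f['d']; W=world(n,d); print(n)
    for c in HUE:
        m=mask(im,c)&(d>0)
        for lab,lo,hi in(('hi',.104,.120),('mid',.034,.046),('low',.012,.034)):
            mm=(m&(W[...,2]>lo)&(W[...,2]<hi)).astype(np.uint8)
            k,L,st,ce=cv2.connectedComponentsWithStats(mm)
            for i in range(1,k):
                if st[i,4]<40: continue
                P=W[L==i]; r=cv2.minAreaRect((P[:,:2]*1000).astype(np.float32))
                print(c,lab,st[i,4],ce[i].round(),'med z',np.median(P[:,2]).round(4),'mean',P.mean(0).round(4),'rect',np.round(r[0],1),np.round(r[1],1),round(r[2],1))
E
python3 m.py
```

```text
top
red hi 1048 [49. 59.] med z 0.1139 mean [0.8547 0.4571 0.1133] rect [858.9 463.9] [ 62.5 195. ] 22.2
red hi 430 [120. 211.] med z 0.113 mean [0.5541 0.2946 0.1129] rect [555.5 295.7] [79.1 23.3] 0.2
red low 211 [138. 180.] med z 0.0174 mean [0.6322 0.2974 0.0173] rect [632.  298.3] [24.5 41.3] 2.3
red low 389 [376. 296.] med z 0.0247 mean [ 0.3986 -0.2196  0.0241] rect [ 398.3 -220.3] [73.7 23.7] 78.1
orange hi 3172 [467.  69.] med z 0.1081 mean [ 0.8707 -0.3872  0.1081] rect [ 872.  -388.6] [ 99.6 147.7] 5.7
orange mid 511 [113. 204.] med z 0.041 mean [0.5762 0.3388 0.0409] rect [573.9 338.2] [154.5  18.8] 1.0
orange mid 624 [305. 224.] med z 0.0409 mean [ 0.5463 -0.0646  0.0408] rect [546.9 -65.3] [ 18.7 153.3] 76.3
orange low 65 [121. 181.] med z 0.0244 mean [0.6291 0.3309 0.0241] rect [629.3 330.5] [39.8  3.6] 1.5
orange low 354 [179. 259.] med z 0.021 mean [0.4646 0.1987 0.0209] rect [464.6 196.5] [46.5 39.7] 87.3
yellow hi 448 [224. 214.] med z 0.1128 mean [0.5545 0.0969 0.1125] rect [555.8  97.4] [79.3 23.5] 2.5
yellow low 210 [230. 181.] med z 0.0172 mean [0.6361 0.0999 0
[... 2031 characters left out ...]
. 237.] med z 0.1114 mean [0.5601 0.1684 0.1114] rect [557.9 167.9] [79.4 23.6] 2.7
green low 288 [324. 297.] med z 0.0158 mean [0.6365 0.1673 0.0158] rect [635.9 166.8] [25.3 39.1] 1.2
blue hi 133 [17. 49.] med z 0.1123 mean [ 0.4983 -0.775   0.1119] rect [ 499.4 -774.6] [57.6 12.7] 9.2
blue hi 486 [388. 253.] med z 0.1114 mean [0.5576 0.2305 0.1113] rect [555.1 230.4] [78.7 23. ] 1.0
blue mid 86 [74. 46.] med z 0.0423 mean [ 0.35   -0.7757  0.0421] rect [ 350.5 -775.7] [114.2   8.3] 6.5
blue mid 90 [42. 72.] med z 0.0422 mean [ 0.4771 -0.7562  0.0419] rect [ 470.6 -757.4] [107.3   8.6] 9.1
blue low 316 [359. 315.] med z 0.0157 mean [0.6352 0.233  0.0158] rect [635.1 232.4] [39.3 25.9] 89.8
```

```bash
cat > d.py <<'E'
from h import *
for n in('top','scene'):
    f=np.load(f'pics/{n}0.npz'); im,d=f['im'],f['d']; W=world(n,d); g=im.min(2)
    X=W[...,0];Y=W[...,1]
    roi=(abs(X-.52)<.13)&(abs(Y+.2)<.2)&(W[...,2]>.006)&(W[...,2]<.05)
    for lab,m in(('dot',roi&(g>130)&(im.max(2)-g<50)),('brass',roi&mask(im,'orange',100,60)|roi&mask(im,'yellow',100,60)|roi&(np.abs(cv2.cvtColor(im,cv2.COLOR_RGB2HSV)[...,0].astype(int)-20)<5)&(im.max(2)>90))):
        k,L,st,ce=cv2.connectedComponentsWithStats(m.astype(np.uint8))
        for i in range(1,k):
            if 6<=st[i,4]<200: print(n,lab,st[i,4],ce[i].round(1),W[L==i].mean(0).round(4), ray(n,*ce[i],.012).round(4))
    # dark body
    m=(roi&(im.max(2)<90)).astype(np.uint8); m=cv2.morphologyEx(m,cv2.MORPH_OPEN,np.ones((3,3)))
    k,L,st,ce=cv2.connectedComponentsWithStats(m)
    for i in range(1,k):
        if st[i,4]>1500:
            P=W[(L==i)&(W[...,2]>.009)]; r=cv2.minAreaRect((P[:,:2]*1000).astype(np.float32)); print('dark',r)
    for o,y,lab in((np.array([.4949,-.1972]),-13.7,'dock'),):
        a=np.deg2rad(y); Rm=np.array([[np.cos(a),-np.sin(a)],[np.sin(a),np.cos(a)]])
        for yy in(99,33,-33,-99): print(lab,yy,(o+Rm@[0,yy/1000]).round(4),'dot?',(o+Rm@[.078,yy/1000]).round(4))
E
python3 d.py
```

```text
top dot 6 [325.7 284.3] [ 0.4204 -0.1139  0.016 ] [ 0.4201 -0.1145  0.012 ]
top brass 8 [406.  182.2] [ 0.6483 -0.2915  0.01  ] [ 0.6479 -0.2908  0.012 ]
top brass 42 [320.2 238.4] [ 0.5177 -0.1011  0.0142] [ 0.5178 -0.1014  0.012 ]
top brass 40 [349.6 246.6] [ 0.5019 -0.1652  0.0136] [ 0.502  -0.1656  0.012 ]
top brass 39 [379.1 254.5] [ 0.4866 -0.2293  0.0139] [ 0.4866 -0.2299  0.012 ]
top brass 41 [408.7 262.3] [ 0.4716 -0.2936  0.0143] [ 0.4716 -0.2944  0.012 ]
top brass 66 [344.2 288.8] [ 0.412  -0.1535  0.0166] [ 0.4116 -0.1544  0.012 ]
dark ((513.8276977539062, -201.84815979003906), (264.1210632324219, 154.1466064453125), 76.33168029785156)
dock 99 [ 0.5183 -0.101 ] dot? [ 0.5941 -0.1195]
dock 33 [ 0.5027 -0.1651] dot? [ 0.5785 -0.1836]
dock -33 [ 0.4871 -0.2293] dot? [ 0.5629 -0.2477]
dock -99 [ 0.4715 -0.2934] dot? [ 0.5472 -0.3119]
scene dot 41 [246.6 151.5] [ 0.4129 -0.1496  0.0154] [ 0.4102 -0.1515  0.012 ]
scene dot 8 [258.1 160.1] [ 0.4207 -0.1128  0.0142] [ 0.419 -0.114  0.012]
scene dot 6 [190.  193.5] [ 0.5779 -0.1824  0.0144] [ 0.5766 -0.1839  0.012 ]
scene dot 8 [2
[... 230 characters left out ...]
e brass 41 [199.5 158.9] [ 0.4865 -0.2286  0.0126] [ 0.4861 -0.2291  0.012 ]
scene brass 6 [153.7 161.3] [ 0.5488 -0.31    0.015 ] [ 0.5471 -0.3125  0.012 ]
scene brass 48 [218.2 174.5] [ 0.502  -0.1648  0.0124] [ 0.5018 -0.1651  0.012 ]
scene brass 48 [238.1 191.3] [ 0.5178 -0.1004  0.0125] [ 0.5176 -0.1007  0.012 ]
scene brass 9 [129.8 196.3] [ 0.6484 -0.2899  0.0085] [ 0.65  -0.287  0.012]
dark ((518.2462158203125, -195.02883911132812), (276.7183837890625, 152.14718627929688), 76.3250503540039)
dock 99 [ 0.5183 -0.101 ] dot? [ 0.5941 -0.1195]
dock 33 [ 0.5027 -0.1651] dot? [ 0.5785 -0.1836]
dock -33 [ 0.4871 -0.2293] dot? [ 0.5629 -0.2477]
dock -99 [ 0.4715 -0.2934] dot? [ 0.5472 -0.3119]
```

>>> step_arm([
  [[0.042,0.1,0.12,0,-4],[0.042,0.34,0.4,0,-14.5],[0.042,0.34,0.4,0,-14.5],[0.042,0.34,0.4,0,-14.5],[0.042,0.34,0.4,0,-14.5],[0.042,0.34,0.4,0,-14.5],[0.042,0.34,0.4,0,-14.5],[0.042,0.34,0.4,0,-14.5],[0.042,0.34,0.4,0,-14.5],[0.042,0.34,0.4,0,-14.5],[0.042,0.34,0.4,0,-14.5],[0.042,0.34,0.4,0,-14.5],[0.042,0.34,0.4,0,-14.5],[0.042,0.397,0.901,0,-14.5],[0.042,0.397,0.901,0,-14.5],[0.042,0.397,0.901,0,-14.5],[0.042,0.397,0.901,0,-14.5],[0.042,0.397,0.901,0,-14.5],[0.042,0.397,0.901,0,-14.5],[0.042,0.397,0.901,0,-14.5]],
], squeeze=25)

```text
clock: 1.77
position: [0.5312, 0.0876, 0.2399]
ee_rot: [-3.14, -0.005, 0.001]
force: [1.1, -0.2, -0.4]
width: 0.456
```

>>> step_arm([
  [[0.042,0.0246,0.2094,0,0],[0.042,0.0246,0.2094,0,0],[0.042,0.0246,0.2094,0,0],[0.042,0.0246,0.2094,0,0],[0.042,0.0246,0.2094,0,0],[0.042,0.0246,0.2094,0,0],[0.042,0.0246,0.2094,0,0],[0.042,0.0246,0.2094,-0.03,0],[0.042,0.0246,0.2094,-0.06,0],[0.042,0.0246,0.2094,-0.08,0],[0.042,0.0246,0.2094,-0.1,0],[0.042,0.0246,0.2094,-0.1,0],[0.042,0.0246,0.2094,-0.1,0],[0.042,0.0246,0.2094,-0.1,0]],
])

```text
clock: 2.93
position: [0.5565, 0.2966, 0.1411]
ee_rot: [-3.14, -0.004, -0.001]
force: [-0.8, 0.2, 0.5]
width: 0.459
```

```bash
python3 -c "
from h import *
grab('scene','s1');s=observe();print(s['position'],s['width'],s['force'],s['joints'])"
```

```text
[0.55668959 0.29694379 0.14151197] 0.455586058342677 [ 0.4917207  -0.14751373  1.02828068] [-0.36945399  0.55697482 -0.30480494  1.65337693  0.19401121  0.95858857
 -2.31055313]
```

View pics/s1.png

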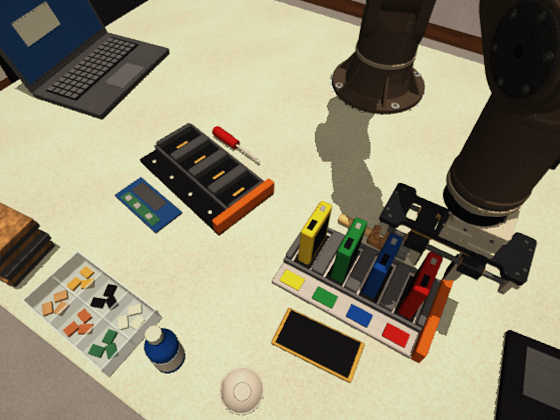

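The picture shows the gripper over the red drive (top at about (427,274)), with one finger on each side of it and clear of the blue drive. I'll go down and grip.

>>> step_arm([
  [[0.042,-0.001,0,-0.02,0],[0.042,-0.001,0,-0.04,0],[0.042,-0.001,0,-0.061,0],[0.042,-0.001,0,-0.061,0],[0.042,-0.001,0,-0.061,0],[0.015,-0.001,0,-0.061,0],[0.015,-0.001,0,-0.061,0],[0.015,-0.001,0,-0.061,0],[0.015,-0.001,0,-0.061,0],[0.015,-0.001,0,-0.061,0],[0.015,-0.001,0,-0.061,0],[0.015,-0.001,0,-0.061,0]],
])

```text
clock: 3.98
position: [0.5564, 0.2975, 0.0819]
ee_rot: [-3.138, -0.004, -0.005]
force: [-0.2, -1.5, 8.0]
width: 0.261
```

>>> step_arm([
  [[0.015,0,0,0.02,0],[0.015,0,0,0.05,0],[0.015,0,0,0.085,0],[0.015,0,0,0.12,0],[0.015,0,0,0.145,0],[0.015,0,0,0.158,0],[0.015,0,0,0.158,0],[0.015,0,0,0.158,0]],
])

```text
clock: 4.65
position: [0.5564, 0.2974, 0.2401]
ee_rot: [-3.138, -0.004, -0.007]
force: [0.2, 0.3, -2.2]
width: 0.261
```

```bash
python3 -c "
from h import *
grab('scene','s2');s=observe();print(s['position'],s['width'],s['force'],s['joints'])"
```

```text
[0.5558484  0.29700613 0.23880345] 0.26056436249581644 [ 0.44338346  0.21989457 -1.7015696 ] [-0.35947172  0.46769772 -0.32001308  1.54276766  0.15525039  1.1531086
 -2.27804871]
```

View pics/s2.png

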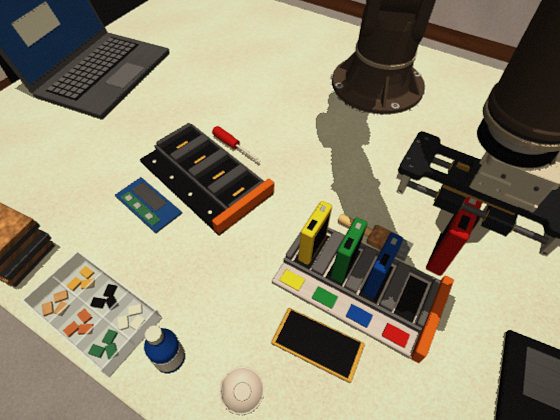

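The red drive hangs upright at (455,238), 24 mm wide in the grip. I'll carry it to the dock's far bay.

>>> step_arm([
  [[0.015,-0.002,-0.015,0,-0.5],[0.015,-0.006,-0.04,0,-1],[0.015,-0.011,-0.075,0,-2],[0.015,-0.016,-0.112,0,-3],[0.015,-0.022,-0.15,0,-4],[0.015,-0.027,-0.188,0,-5],[0.015,-0.033,-0.226,0,-6],[0.015,-0.038,-0.264,0,-7],[0.015,-0.043,-0.302,0,-8],[0.015,-0.049,-0.34,0,-9],[0.015,-0.054,-0.378,0,-10],[0.015,-0.06,-0.416,0,-11],[0.015,-0.065,-0.454,0,-12],[0.015,-0.07,-0.492,0,-13],[0.015,-0.076,-0.53,0,-13.8],[0.015,-0.08,-0.56,0,-13.8],[0.015,-0.083,-0.58,0,-13.8],[0.015,-0.0845,-0.5904,0,-13.8],[0.015,-0.0845,-0.5904,0,-13.8],[0.015,-0.0845,-0.5904,0,-13.8]],
])

```text
clock: 6.37
position: [0.4708, -0.2925, 0.2377]
ee_rot: [-3.116, 0.373, -0.001]
force: [0.6, 0.4, -2.0]
width: 0.259
```

```bash
python3 -c "
from h import *
grab('scene','s3');grab('top','t3');s=observe();print(s['clock'],s['position'],s['ee_rot'],s['width'],s['force'],s['joints'])"
```

```text
6.4667 [ 0.47170302 -0.29127213  0.23830391] [-3.11646850e+00  3.69067386e-01 -2.67159652e-03] 0.2614350696017828 [ 0.78252152  0.53497558 -2.45875366] [ 0.50791913  0.32581954 -0.06391835  1.74642702  0.01907759  1.06951359
 -1.36835169]
```

View pics/s3.png

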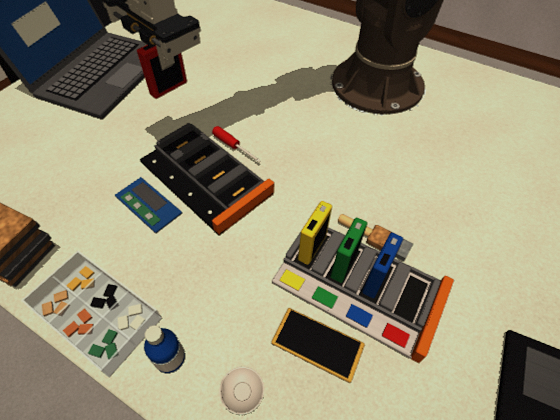

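>>> step_arm([
  [[0.015,0,-0.002,-0.02,0],[0.015,0,-0.002,-0.045,0],[0.015,0,-0.002,-0.075,0],[0.015,0,-0.002,-0.1,0],[0.015,0,-0.002,-0.12,0],[0.015,0,-0.002,-0.135,0],[0.015,0,-0.002,-0.145,0],[0.015,0,-0.002,-0.151,0],[0.015,0,-0.002,-0.155,0],[0.015,0,-0.002,-0.155,0],[0.015,0,-0.002,-0.155,0]],
])

```text
clock: 7.38
position: [0.4722, -0.2932, 0.0839]
ee_rot: [-3.117, 0.369, -0.004]
force: [0.1, -0.4, -2.2]
width: 0.26
```

```bash
python3 -c "
from h import *
grab('scene','s4');s=observe();print(s['clock'],s['position'],s['ee_rot'],s['width'],s['force'],s['joints'])"
```

```text
7.4333 [ 0.47231118 -0.29341068  0.08413939] [-3.11691808  0.36889499 -0.00479497] 0.2598299440653431 [-0.3280355  -0.33617817 -1.83397888] [ 0.50789071  0.5054966  -0.06265298  1.90820098  0.03996525  0.72719717
 -1.38315653]
```

View pics/s4.png

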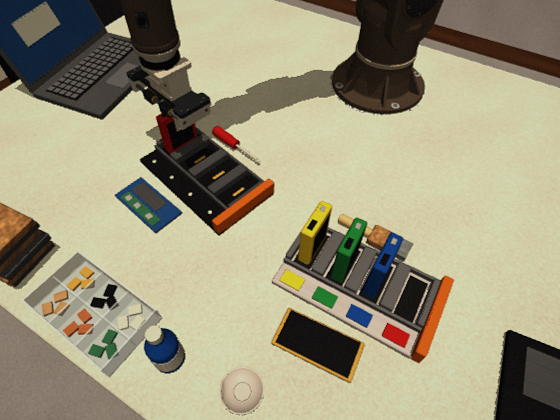

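The red drive stands in the last bay at (178,130), and the force still reads its weight, so it is just off the floor. I'll lower it until it touches, then release.

>>> step_arm([
  [[0.015,0,0,-0.001,0],[0.015,0,0,-0.002,0],[0.015,0,0,-0.003,0],[0.015,0,0,-0.003,0],[0.015,0,0,-0.003,0]],
])

```text
clock: 7.85
position: [0.4727, -0.2936, 0.0819]
ee_rot: [-3.117, 0.369, -0.007]
force: [-1.8, 0.6, 5.8]
width: 0.257
```

>>> step_arm([
  [[0.024,0,0,0,0],[0.03,0,0,0,0],[0.042,0,0,0,0],[0.042,0,0,0,0],[0.042,0,0,0,0],[0.042,0,0,0.02,0],[0.042,0,0,0.05,0],[0.042,0,0,0.09,0],[0.042,0,0,0.13,0],[0.042,0,0,0.158,0],[0.042,0,0,0.158,0],[0.042,0,0,0.158,0]],
])

```text
clock: 8.85
position: [0.4736, -0.2941, 0.2418]
ee_rot: [-3.119, 0.369, -0.012]
force: [-0.8, -0.0, -1.0]
width: 0.457
```

>>> step_arm([
  [[0.042,0.003,0.02,0,1],[0.042,0.009,0.055,0,2],[0.042,0.014,0.093,0,4],[0.042,0.02,0.131,0,5],[0.042,0.026,0.169,0,6],[0.042,0.032,0.207,0,7],[0.042,0.038,0.245,0,8],[0.042,0.043,0.283,0,9],[0.042,0.049,0.321,0,10],[0.042,0.055,0.359,0,11],[0.042,0.061,0.397,0,12],[0.042,0.067,0.435,0,13],[0.042,0.073,0.473,0,14],[0.042,0.077,0.505,0,14.8],[0.042,0.0804,0.5235,0,14.8],[0.042,0.0804,0.5235,0,14.8],[0.042,0.0804,0.5235,-0.03,14.8],[0.042,0.0804,0.5235,-0.06,14.8],[0.042,0.0804,0.5235,-0.09,14.8],[0.042,0.0804,0.5235,-0.1,14.8]],
])

```text
clock: 10.52
position: [0.5512, 0.2268, 0.1366]
ee_rot: [3.14, 0.034, 0.001]
force: [-1.3, -0.6, -0.9]
width: 0.457
```

```bash
python3 -c "
from h import *
grab('scene','s5');s=observe();print(s['clock'],s['position'],s['ee_rot'],s['width'],s['force'],s['joints'])"
```

```text
10.5667 [0.55126649 0.22688414 0.13662847] [3.13949127e+00 3.44308343e-02 8.33055169e-07] 0.45950524722020775 [-0.46969234 -1.41394989 -1.05698228] [-0.2681169   0.51360491 -0.30373701  1.74573479  0.18907158  0.91174855
 -2.20027331]
```

View pics/s5.png

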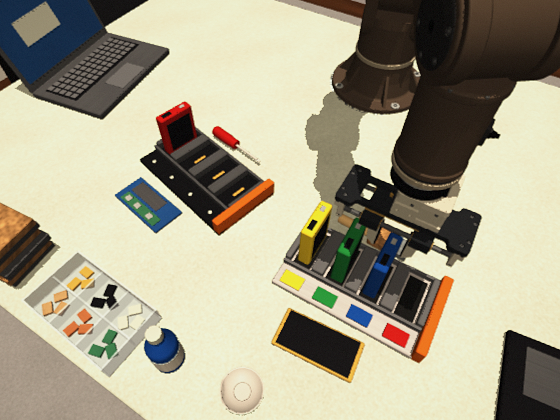

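The red drive stands upright and released at (178,128). The gripper is over the blue drive at (388,250).

>>> step_arm([
  [[0.042,0.003,0.0025,0,0],[0.042,0.003,0.0025,-0.02,0],[0.042,0.003,0.0025,-0.04,0],[0.042,0.003,0.0025,-0.055,0],[0.042,0.003,0.0025,-0.055,0],[0.042,0.003,0.0025,-0.055,0],[0.015,0.003,0.0025,-0.055,0],[0.015,0.003,0.0025,-0.055,0],[0.015,0.003,0.0025,-0.055,0],[0.015,0.003,0.0025,-0.055,0],[0.015,0.003,0.0025,-0.055,0],[0.015,0.003,0.0025,-0.055,0]],
])

```text
clock: 11.57
position: [0.555, 0.2298, 0.0828]
ee_rot: [3.14, 0.034, 0.003]
force: [0.3, -1.0, 6.2]
width: 0.262
```

>>> step_arm([
  [[0.015,0,0,0.02,0],[0.015,0,0,0.05,0],[0.015,0,0,0.085,0],[0.015,0,0,0.12,0],[0.015,0,0,0.15,0],[0.015,0,0,0.157,0],[0.015,-0.002,-0.015,0.157,-1],[0.015,-0.006,-0.04,0.157,-2],[0.015,-0.011,-0.075,0.157,-3],[0.015,-0.017,-0.112,0.157,-4],[0.015,-0.022,-0.15,0.157,-5],[0.015,-0.028,-0.188,0.157,-6],[0.015,-0.034,-0.226,0.157,-8],[0.015,-0.039,-0.264,0.157,-9],[0.015,-0.045,-0.302,0.157,-10],[0.015,-0.05,-0.34,0.157,-11],[0.015,-0.056,-0.378,0.157,-12],[0.015,-0.061,-0.41,0.157,-13],[0.015,-0.065,-0.44,0.157,-14.8],[0.015,-0.068,-0.459,0.157,-14.8]],
])

```text
clock: 13.23
position: [0.4844, -0.2333, 0.2384]
ee_rot: [3.116, -0.38, -0.002]
force: [0.2, -0.6, -1.9]
width: 0.261
```

>>> step_arm([
  [[0.015,0,0,0,0],[0.015,0,0,0,0]],
])

```text
clock: 13.4
position: [0.4824, -0.2352, 0.237]
ee_rot: [3.115, -0.387, -0.006]
force: [0.5, 0.3, -1.9]
width: 0.258
```

```bash
python3 -c "
from h import *
grab('scene','s6');s=observe();print(s['clock'],s['position'],s['ee_rot'],s['width'],s['force'],s['joints'])"
```

```text
13.45 [ 0.4832813  -0.23340292  0.23726661] [ 3.11631151 -0.38284039 -0.0051054 ] 0.2608537972458516 [-0.02067991  1.13052901 -1.8368248 ] [ 0.42522147  0.30179092 -0.09823524  1.78478853  0.03628197  1.05946173
 -1.5017183 ]
```

View pics/s6.png

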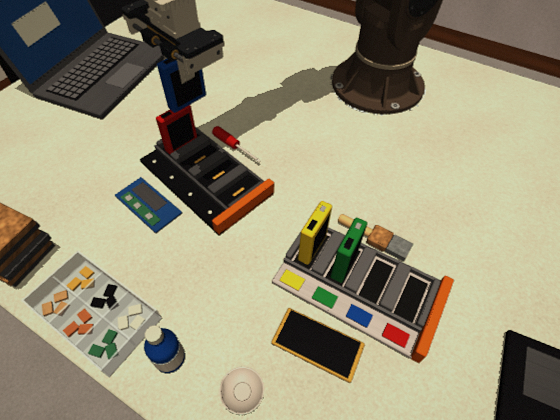

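The blue drive hangs upright at (183,85), about 5 mm short in y. I'll correct that at height first, then lower.

>>> step_arm([
  [[0.015,0.0035,0.004,0,0.4],[0.015,0.0035,0.004,-0.015,0.4],[0.015,0.0035,0.004,-0.035,0.4],[0.015,0.0035,0.004,-0.065,0.4],[0.015,0.0035,0.004,-0.09,0.4],[0.015,0.0035,0.004,-0.11,0.4],[0.015,0.0035,0.004,-0.125,0.4],[0.015,0.0035,0.004,-0.138,0.4],[0.015,0.0035,0.004,-0.147,0.4],[0.015,0.0035,0.004,-0.151,0.4],[0.015,0.0035,0.004,-0.153,0.4],[0.015,0.0035,0.004,-0.154,0.4],[0.015,0.0035,0.004,-0.155,0.4],[0.015,0.0035,0.004,-0.155,0.4]],
])

```text
clock: 14.62
position: [0.4873, -0.2294, 0.0829]
ee_rot: [3.117, -0.372, -0.003]
force: [-0.4, -0.8, -1.8]
width: 0.259
```

>>> step_arm([
  [[0.015,0,0,-0.001,0],[0.015,0,0,-0.002,0],[0.015,0,0,-0.003,0],[0.015,0,0,-0.003,0]],
])

```text
clock: 14.95
position: [0.4875, -0.2295, 0.0824]
ee_rot: [3.117, -0.372, -0.001]
force: [-8.8, 4.3, 25.8]
width: 0.26
```

```bash
python3 -c "
from h import *
grab('scene','s7');s=observe();print(s['clock'],s['position'],s['ee_rot'],s['width'],s['force'])"
```

```text
15.0 [ 0.48751131 -0.22952087  0.08241625] [ 3.11693099e+00 -3.72398036e-01 -8.34045302e-04] 0.258081387118625 [-9.17228135  3.16168317 26.24476855]
```

View pics/s7.png

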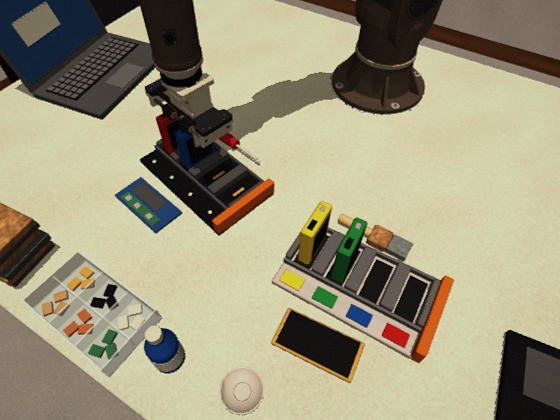

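The blue drive is seated in the bay beside red at (195,150), at its grasp height and bearing on the floor. I'll release it.

>>> step_arm([
  [[0.024,0,0,0.001,0],[0.03,0,0,0.001,0],[0.042,0,0,0.001,0],[0.042,0,0,0.001,0],[0.042,0,0,0.001,0],[0.042,0,0,0.02,0],[0.042,0,0,0.05,0],[0.042,0,0,0.09,0],[0.042,0,0,0.13,0],[0.042,0,0,0.158,0],[0.042,0,0,0.158,0],[0.042,0,0,0.158,0]],
])

```text
clock: 16.0
position: [0.4884, -0.2299, 0.242]
ee_rot: [3.116, -0.372, 0.005]
force: [0.2, -0.1, -1.6]
width: 0.462
```

>>> step_arm([
  [[0.042,0.003,0.02,0,1],[0.042,0.009,0.055,0,3],[0.042,0.016,0.093,0,5],[0.042,0.022,0.131,0,6],[0.042,0.029,0.169,0,8],[0.042,0.036,0.207,0,9],[0.042,0.042,0.245,0,11],[0.042,0.049,0.283,0,12],[0.042,0.055,0.321,0,13],[0.042,0.061,0.355,0,15],[0.042,0.066,0.385,0,16.1],[0.042,0.0683,0.397,0,16.1],[0.042,0.0683,0.397,0,16.1],[0.042,0.0683,0.397,-0.03,16.1],[0.042,0.0683,0.397,-0.06,16.1],[0.042,0.0683,0.397,-0.09,16.1],[0.042,0.0683,0.397,-0.1,16.1],[0.042,0.0683,0.397,-0.1,16.1]],
])

```text
clock: 17.5
position: [0.5547, 0.1648, 0.1387]
ee_rot: [3.135, 0.065, -0.005]
force: [-0.1, 0.2, 1.1]
width: 0.455
```

```bash
python3 -c "
from h import *
grab('scene','s8');s=observe();print(s['clock'],s['position'],s['ee_rot'],s['width'],s['force'],s['joints'])"
```

```text
17.55 [0.55599561 0.16564748 0.14096175] [3.13651651e+00 6.55332355e-02 4.60552759e-04] 0.4618498437296967 [-0.5413195  -0.75317768  1.44473535] [-0.17110584  0.48503382 -0.29784472  1.78213836  0.1805558   0.90225961
 -2.07817437]
```

View pics/s8.png

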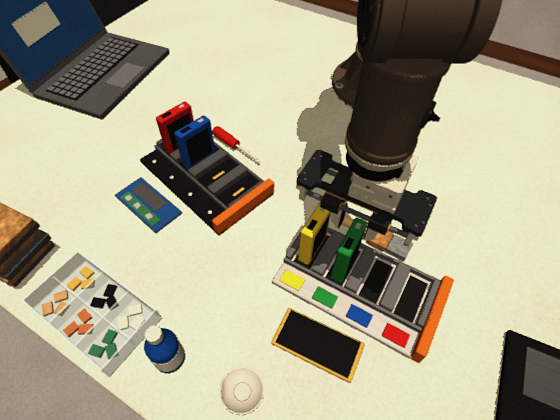

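Red (175,125) and blue (195,140) stand upright in the dock. The gripper is over green at (350,240), and its left finger is clear of yellow.

>>> step_arm([
  [[0.042,0.001,0.0015,0,0],[0.042,0.001,0.0015,-0.02,0],[0.042,0.001,0.0015,-0.04,0],[0.042,0.001,0.0015,-0.059,0],[0.042,0.001,0.0015,-0.059,0],[0.042,0.001,0.0015,-0.059,0],[0.015,0.001,0.0015,-0.059,0],[0.015,0.001,0.0015,-0.059,0],[0.015,0.001,0.0015,-0.059,0],[0.015,0.001,0.0015,-0.059,0],[0.015,0.001,0.0015,-0.059,0],[0.015,0.001,0.0015,-0.059,0]],
])

```text
clock: 18.55
position: [0.5578, 0.1674, 0.0833]
ee_rot: [3.137, 0.065, 0.004]
force: [-1.5, 0.2, 7.5]
width: 0.259
```

>>> step_arm([
  [[0.015,0,0,0.02,0],[0.015,0,0,0.05,0],[0.015,0,0,0.085,0],[0.015,0,0,0.12,0],[0.015,0,0,0.15,0],[0.015,0,0,0.157,0],[0.015,-0.002,-0.015,0.157,-1],[0.015,-0.006,-0.04,0.157,-2],[0.015,-0.012,-0.072,0.157,-4],[0.015,-0.018,-0.107,0.157,-5],[0.015,-0.024,-0.142,0.157,-7],[0.015,-0.03,-0.177,0.157,-9],[0.015,-0.036,-0.212,0.157,-11],[0.015,-0.041,-0.247,0.157,-12],[0.015,-0.047,-0.28,0.157,-14],[0.015,-0.051,-0.308,0.157,-15],[0.015,-0.054,-0.325,0.157,-16],[0.015,-0.0555,-0.3324,0.157,-16],[0.015,-0.0555,-0.3324,0.157,-16],[0.015,-0.0555,-0.3324,0.157,-16]],
])

```text
clock: 20.22
position: [0.5023, -0.1635, 0.2397]
ee_rot: [3.117, -0.37, 0.001]
force: [0.4, 0.4, -3.1]
width: 0.258
```

```bash
python3 -c "
from h import *
grab('scene','s9');s=observe();print(s['clock'],s['position'],s['ee_rot'],s['width'],s['force'])"
```

```text
20.2667 [ 0.50261925 -0.16287324  0.23990402] [ 3.11703184e+00 -3.67860355e-01  2.08710583e-03] 0.25797561323269635 [ 0.18100127  0.32334299 -2.78491714]
```

View pics/s9.png

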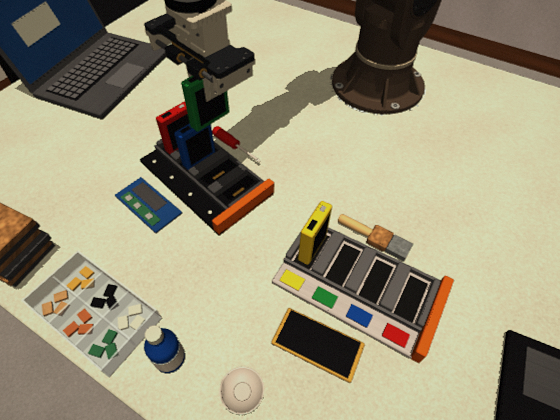

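The green drive hangs upright at (205,100). I'll lower it into the third bay.

>>> step_arm([
  [[0.015,0,-0.0015,0,0],[0.015,0,-0.0015,-0.015,0],[0.015,0,-0.0015,-0.04,0],[0.015,0,-0.0015,-0.07,0],[0.015,0,-0.0015,-0.095,0],[0.015,0,-0.0015,-0.115,0],[0.015,0,-0.0015,-0.13,0],[0.015,0,-0.0015,-0.142,0],[0.015,0,-0.0015,-0.15,0],[0.015,0,-0.0015,-0.154,0],[0.015,0,-0.0015,-0.156,0],[0.015,0,-0.0015,-0.157,0],[0.015,0,-0.0015,-0.157,0],[0.015,0,-0.0015,-0.157,0]],
])

```text
clock: 21.43
position: [0.5031, -0.1644, 0.0836]
ee_rot: [3.117, -0.368, 0.004]
force: [0.6, -0.3, -3.5]
width: 0.258
```

>>> step_arm([
  [[0.015,0,0,-0.001,0],[0.015,0,0,-0.002,0],[0.015,0,0,-0.0025,0],[0.015,0,0,-0.0025,0]],
])

```text
clock: 21.77
position: [0.5036, -0.1646, 0.0832]
ee_rot: [3.116, -0.368, 0.007]
force: [-7.2, 0.9, 22.0]
width: 0.258
```

```bash
python3 -c "
from h import *
grab('scene','s10');s=observe();print(s['clock'],s['position'],s['ee_rot'],s['width'],s['force'])"
```

```text
21.8167 [ 0.50357421 -0.16458486  0.08316116] [ 3.11641424 -0.36802798  0.00681106] 0.2583229744151689 [-6.8296818   2.06116856 20.44475809]
```

View pics/s10.png

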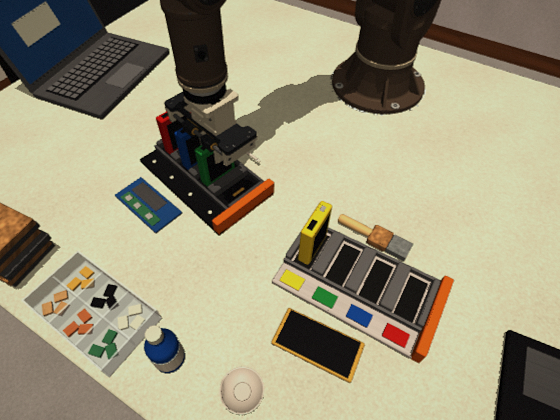

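Green is seated beside blue at (207,165), at its grasp height and bearing on the floor. I'll release it.

>>> step_arm([
  [[0.024,0,0,0.001,0],[0.03,0,0,0.001,0],[0.042,0,0,0.001,0],[0.042,0,0,0.001,0],[0.042,0,0,0.001,0],[0.042,0,0,0.02,0],[0.042,0,0,0.05,0],[0.042,0,0,0.09,0],[0.042,0,0,0.13,0],[0.042,0,0,0.158,0],[0.042,0,0,0.158,0],[0.042,0,0,0.158,0]],
])

```text
clock: 22.82
position: [0.5046, -0.1648, 0.2428]
ee_rot: [3.116, -0.368, 0.012]
force: [0.2, -0.2, -0.7]
width: 0.456
```

>>> step_arm([
  [[0.042,0.004,0.02,0,2],[0.042,0.01,0.05,0,4],[0.042,0.017,0.085,0,6],[0.042,0.024,0.12,0,8],[0.042,0.03,0.155,0,10],[0.042,0.037,0.19,0,12],[0.042,0.044,0.225,0,14],[0.042,0.05,0.252,0,15.2],[0.042,0.0516,0.2634,0,15.2],[0.042,0.0516,0.2634,0,15.2],[0.042,0.0516,0.2634,-0.03,15.2],[0.042,0.0516,0.2634,-0.06,15.2],[0.042,0.0516,0.2634,-0.09,15.2],[0.042,0.0516,0.2634,-0.1,15.2],[0.042,0.0516,0.2634,-0.1,15.2]],
])

```text
clock: 24.07
position: [0.5539, 0.0963, 0.1397]
ee_rot: [3.136, 0.044, 0.003]
force: [0.6, -0.0, 0.7]
width: 0.457
```

```bash
python3 -c "
from h import *
grab('scene','s11');s=observe();print(s['clock'],s['position'],s['ee_rot'],s['width'],s['force'],s['joints'])"
```

```text
24.1167 [0.55531065 0.09710372 0.1418268 ] [3.13713296 0.04501544 0.00838031] 0.4589128305496077 [0.41530164 1.50349584 1.10328161] [-0.0645718   0.45592478 -0.28248871  1.82771519  0.1675924   0.87679946
 -1.96890662]
```

View pics/s11.png

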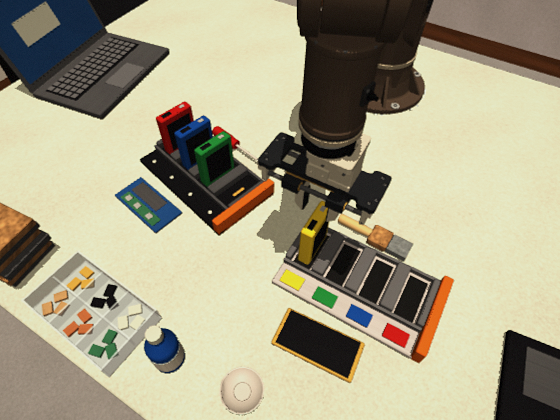

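Red, blue and green stand upright in the dock at (175,125), (195,140) and (215,155). The gripper is over yellow at (315,235).

>>> step_arm([
  [[0.042,0.001,0.0015,0,0],[0.042,0.001,0.0015,-0.02,0],[0.042,0.001,0.0015,-0.04,0],[0.042,0.001,0.0015,-0.059,0],[0.042,0.001,0.0015,-0.059,0],[0.042,0.001,0.0015,-0.059,0],[0.015,0.001,0.0015,-0.059,0],[0.015,0.001,0.0015,-0.059,0],[0.015,0.001,0.0015,-0.059,0],[0.015,0.001,0.0015,-0.059,0],[0.015,0.001,0.0015,-0.059,0],[0.015,0.001,0.0015,-0.059,0]],
])

```text
clock: 25.12
position: [0.5571, 0.0988, 0.0841]
ee_rot: [3.137, 0.045, 0.012]
force: [-0.3, -0.6, 7.6]
width: 0.262
```

>>> step_arm([
  [[0.015,0,0,0.02,0],[0.015,0,0,0.05,0],[0.015,0,0,0.085,0],[0.015,0,0,0.12,0],[0.015,0,0,0.15,0],[0.015,0,0,0.157,0],[0.015,-0.003,-0.015,0.157,-1],[0.015,-0.008,-0.04,0.157,-3],[0.015,-0.014,-0.07,0.157,-5],[0.015,-0.02,-0.1,0.157,-8],[0.015,-0.026,-0.13,0.157,-10],[0.015,-0.031,-0.16,0.157,-12],[0.015,-0.036,-0.185,0.157,-14],[0.015,-0.039,-0.1997,0.157,-15.2],[0.015,-0.039,-0.1997,0.157,-15.2],[0.015,-0.039,-0.1997,0.157,-15.2]],
])

```text
clock: 26.45
position: [0.5175, -0.1014, 0.2404]
ee_rot: [3.115, -0.373, 0.009]
force: [-0.2, 0.9, -2.7]
width: 0.261
```

```bash
python3 -c "
from h import *
grab('scene','s12');s=observe();print(s['clock'],s['position'],s['ee_rot'],s['width'],s['force'])"
```

```text
26.5 [ 0.51790511 -0.10008021  0.24051527] [ 3.11575572 -0.36925801  0.00916469] 0.25933938504649773 [-0.44290899 -0.1255132  -2.54151483]
```

View pics/s12.png

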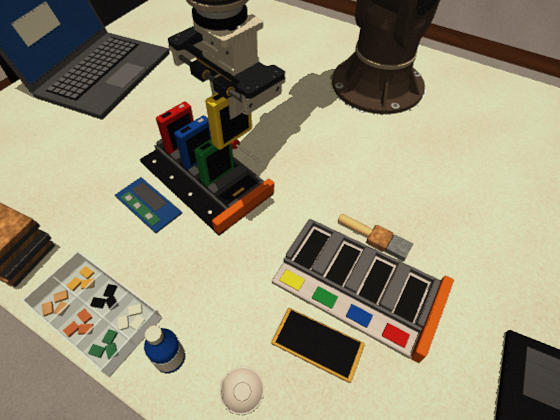

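Yellow hangs upright at (230,120), over the bay next to the orange block.

>>> step_arm([
  [[0.015,0,-0.0008,0,0],[0.015,0,-0.0008,-0.015,0],[0.015,0,-0.0008,-0.04,0],[0.015,0,-0.0008,-0.07,0],[0.015,0,-0.0008,-0.095,0],[0.015,0,-0.0008,-0.115,0],[0.015,0,-0.0008,-0.13,0],[0.015,0,-0.0008,-0.142,0],[0.015,0,-0.0008,-0.15,0],[0.015,0,-0.0008,-0.154,0],[0.015,0,-0.0008,-0.156,0],[0.015,0,-0.0008,-0.157,0],[0.015,0,-0.0008,-0.157,0],[0.015,0,-0.0008,-0.157,0]],
])

```text
clock: 27.67
position: [0.5185, -0.1008, 0.0842]
ee_rot: [3.116, -0.369, 0.012]
force: [0.7, -0.0, -2.3]
width: 0.264
```

>>> step_arm([
  [[0.015,0,0,-0.001,0],[0.015,0,0,-0.002,0],[0.015,0,0,-0.002,0],[0.015,0,0,-0.002,0]],
])

```text
clock: 28.0
position: [0.5188, -0.1009, 0.084]
ee_rot: [3.116, -0.369, 0.014]
force: [-6.7, 0.8, 18.0]
width: 0.262
```

```bash
python3 -c "
from h import *
grab('scene','s13');s=observe();print(s['clock'],s['position'],s['ee_rot'],s['width'],s['force'])"
```

```text
28.05 [ 0.51882258 -0.10087227  0.08399708] [ 3.11552775 -0.36920171  0.01367451] 0.2578345129637782 [-6.74133295  0.78082157 18.17827503]
```

View pics/s13.png

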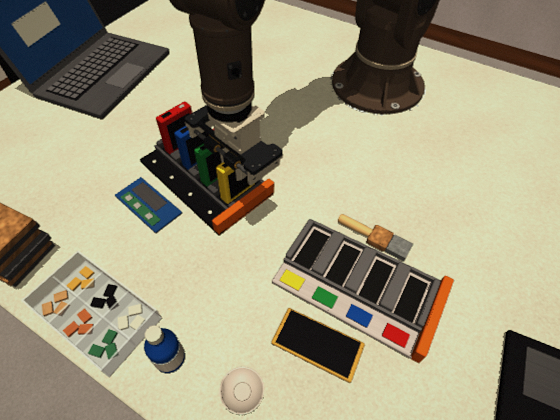

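Yellow is seated at (225,182). I'll release it, back straight up and move aside to check.

>>> step_arm([
  [[0.024,0,0,0.001,0],[0.03,0,0,0.001,0],[0.042,0,0,0.001,0],[0.042,0,0,0.001,0],[0.042,0,0,0.001,0],[0.042,0,0,0.02,0],[0.042,0,0,0.05,0],[0.042,0,0,0.09,0],[0.042,0,0,0.13,0],[0.042,0,0,0.158,0],[0.042,0,0.03,0.158,0],[0.042,0,0.07,0.158,0],[0.042,0,0.11,0.158,0],[0.042,0,0.15,0.158,0],[0.042,0,0.19,0.158,0],[0.042,0,0.23,0.158,0],[0.042,0,0.27,0.158,0],[0.042,0,0.3,0.158,0],[0.042,0,0.3,0.158,0],[0.042,0,0.3,0.158,0]],
])

```text
clock: 29.72
position: [0.5182, 0.2013, 0.2416]
ee_rot: [3.117, -0.363, 0.012]
force: [-0.4, -1.0, 0.5]
width: 0.459
```

```bash
cat > f.py <<'E'
from h import *
a=np.deg2rad(-13.65); Rm=np.array([[np.cos(a),-np.sin(a)],[np.sin(a),np.cos(a)]]); o=np.array([.4946,-.1970])
for n in('top','scene'):
    im,d=grab(n,n+'F'); W=world(n,d)
    for c in('red','blue','green','yellow'):
        m=mask(im,c)&(W[...,2]>.1)&(W[...,2]<.125)&(W[...,1]<.02)&(W[...,1]>-.4)&(abs(W[...,0]-.5)<.12)
        P=W[m]; r=cv2.minAreaRect((P[:,:2]*1000).astype(np.float32))
        print(n,c,len(P),'z med/5/95',np.percentile(P[:,2],[50,5,95]).round(4),'rack xy mm',((np.array(r[0])/1000-o)@Rm*1000).round(1),np.round(r[1],1),round(r[2],1))
s=observe();print(s['clock'],s['position'],s['width'],s['force'],abs(s['dq']).max())
E
python3 f.py
```

```text
top red 492 z med/5/95 [0.1125 0.1037 0.1149] rack xy mm [  1.2 -99.7] [23.8 78.8] 77.1
top blue 427 z med/5/95 [0.1129 0.1099 0.1151] rack xy mm [  0.5 -35.1] [24.  79.1] 76.2
top green 415 z med/5/95 [0.1129 0.1099 0.1153] rack xy mm [ 1.3 31.6] [23.5 79.1] 76.5
top yellow 449 z med/5/95 [0.1127 0.109  0.1153] rack xy mm [ 1.  97.2] [23.8 79.1] 76.7
scene red 369 z med/5/95 [0.1107 0.1011 0.1135] rack xy mm [  2.  -33.3] [155.5  78.7] 76.4
scene blue 366 z med/5/95 [0.1109 0.1011 0.1133] rack xy mm [  2.1 -32.2] [25.3 77.7] 75.6
scene green 387 z med/5/95 [0.1109 0.1019 0.1133] rack xy mm [ 3.  34.5] [26.5 77.5] 78.6
scene yellow 285 z med/5/95 [0.1118 0.11   0.1135] rack xy mm [ 1.6 67.1] [85.9 78. ] 77.1
29.8167 [0.51890688 0.19802534 0.24162051] 0.4592083062138551 [ 0.9733999  -0.45371998 -0.09630282] 0.01994150188692426
```

View pics/sceneF.png

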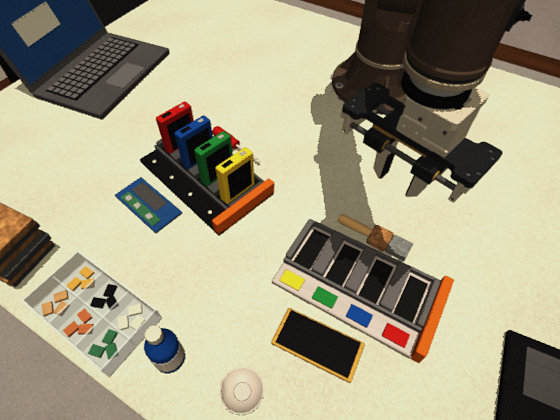

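View pics/topF.png

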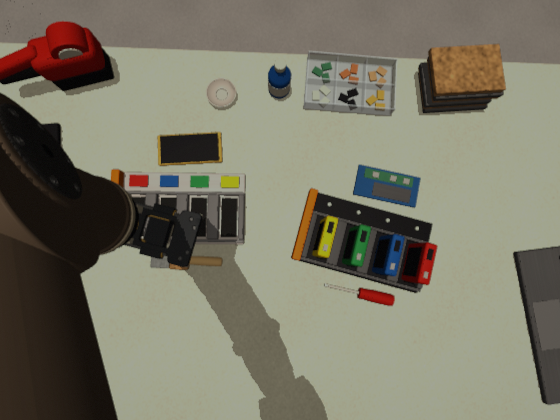

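Both pictures show the order yellow, green, blue, red counted from the dock's orange block, at (327,238), (358,245), (390,257) and (423,262) in the top view. All four are upright with their tops at about 112 mm, and the gripper is well clear.

```bash
python3 -c "
from h import *
print(arm.sign_off())"
```

```text
the job is handed in; nothing more can be done
None
```

All four drives now stand upright and released in the copy dock, and I handed the job in at about 30 s of the 134 s allowed. Counted from the dock's orange block, the order is yellow, green, blue, red. That is the reverse of the intake order, so red, which stood next to the intake's orange block, is in the farthest bay.

**Last checks:**
- **Position:** in the top view every drive was within about 2 mm of its bay centre and within about 1° of the dock's direction.
- **Seating:** drive tops were at 111–113 mm, and 112 mm is fully seated. Each drive also pressed on the bay floor before I let go.
- **Forces:** the highest reading reported was about 26 N, while seating blue. I only saw readings at the end of each move, not in between.
- **Gripper:** it was well clear of the drives, over the empty intake rack, when I handed in.

**One disagreement:** in the scene view, the fitted outlines for red and yellow came out far too large (155 x 79 mm and 86 x 78 mm). I put this down to stray pixels of similar colour. The top view and both pictures show those two drives correctly placed, so I didn't measure them again.

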